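# Switch on the test rig in order

### The arm

A 6-joint arm with a two-finger parallel gripper is mounted at the origin on the work surface. World frame = base frame: x ahead of the robot, y to its left, z up, the work surface at z = 0. Lengths are in mm, angles in rad, forces in N, time in s.
With the tool pointing down it reaches from about 375 to 825 mm from the base axis. Payload 5.5 kg.
Tool frame: the origin (TCP) lies midway between the tips of the shut fingers; the grasp point (between the pads) lies 19 mm behind it (env.pinch_z is the distance from the TCP to the grasp point, in mm); z points along the fingers, y is the line along which they close (so a half turn about z gives the same grasp; the last joint's range is limited). The gripper opens to 85 mm and grips with 20 to 120 N. Pads are 22 mm wide; open, the fingers measure 114 mm over their backs; the gripper's body (76 mm by 85 mm) begins 54 mm behind the grasp point. The pads swing forward as they close: fully open they stand 13 mm farther back than shut.
Start: joints at [-1.251, 0.314, -0.047, 1.21, 0, 1.571], TCP at [188.623, -569.576, 231.299] pointing down, gripper open.
Joint ranges: [-2.67, 2.67], [-0.69, 1.73], [-1.03, 1.25], [-2.08, 2.16], [-1.42, 1.45], [-3.14, 3.14]. Speed limits (rad/s): [2.39, 2.39, 3.01, 3.14, 3.14, 3.14].

### API

Orientations are given as a unit quaternion [x, y, z, w].
In Python, from plant import sense, imaging, job, env gives the robot as it stands. The module is installed in compiled form; this text tells all that it offers.
- The arm moves only by the tool jog_arm, never from a script. Its argument "increments" is text: rows parted by semicolons, each of 6 numbers parted by spaces: the shift along the tool's x, y, z in units of 30 mm (1.0 is 30 mm), then the turn, a rotation vector about the tool's x, y, z in units of 6 degrees (1.0 is 6 degrees). A call has 1 to 12 rows; each row shifts and turns the commanded pose from where the row before left it, along the tool's axes as they then stand; what a row does not reach is not made up. A row lasts 1/10 s, in which the tool goes at most 50 mm and 8.59 degrees, less where a joint would pass 70% of its speed; a pose out of reach is approached as far as the arm can. A call is refused whole if a number of a shift passes 1 or a number of a turn 1, either way. A call with a gripper value outside its range is refused whole. "grip" is the closure in counts, from 0 (fully open) to 255 (shut), set as the call begins (left out, the last holds). The fingers move at their own pace and stop on an object; "force" is the grip in N (left out, the last holds). Time passes only in rows, so rows that do not move let the fingers close. It gives the time, the measured TCP pose, the force, the opening and the grip force at its end, in the units of the state.
- sense(): the state, without advancing time (a new reading comes with each control period).
- imaging.capture(name): name is "scene" or "top"; returns the picture (420x560x3 uint8, blue, green, red); there is no depth.
- imaging.camera_info(name): a dict with "intrinsics" (3x3 intrinsics, pixels), "rvec" (rotation vector, rad) and "tvec" (3), from world to camera coordinates, as OpenCV has them. Camera axes: x right, y down, z forward; pixel columns grow to the right and rows downward; lengths in mm; the calibration is good to about 2 mm. A picture is of the moment at which its call begins. camera_info takes no time and is no camera call.
- job.job_done(): hands the job in; it is judged then, once.
The state is a dict: "t": time; "joint_pos": joint angles; "dq": joint speeds; "joint_efforts": joint torques, N m; "tool_pos": TCP position; "ee_rot": TCP orientation; "wrist_force": force on the tool from outside, world axes, zero at the start; "wrist_torque": the same for the moment, N m; "grip_width": finger opening in mm; "grasp_force": force on a finger pad.
Only numpy, scipy, OpenCV 4.12 (cv2) and the standard library are available. Lean on these libraries where they do the work, as an engineer would, in place of code of your own. Each camera call takes 0.05 s, during which the arm holds its last target. There are 200 camera calls.

### The job

Switch on the test rig by pressing the keys of its loose switch boxes with a fingertip: first the green key, then the yellow, then the blue, each gently and fully in, where it stays. Leave the red emergency stop alone, do not lift the boxes or push them about, and do not disturb anything else on the bench.

Things in the scene. Friction and masses are not known exactly. Their poses are not given: they have to be found in the camera images.
- green_box: Loose grey switch box (green), 64 x 64 mm, 45 mm high, 0.3 to 0.55 kg, standing on the table on its rubber underside; any yaw. It carries one push key in the middle of its top: flat round green cap, 34 mm across. Origin at the centre of the underside, z up.
- green_key_top (a point): Centre of the top face of the green key; moves with the key. 63 mm above the table with the key fully out, 53 mm fully in, when nothing presses on it. The cap is cushioned on its key and sinks a further 1 mm for each 2 N while pressed (7 mm at most), springing back when let go.
- green_key (a joint): How far the green key is pressed in, m: 0 fully out, 0.010 fully in against its stop (the cap's cushion not counted). It moves straight down against about 3 N of steady friction (a little more when pressed quickly), has no return spring, and stays where it is left. Starts at 0 to 0.001.
- yellow_box: Loose grey switch box (yellow), 64 x 64 mm, 45 mm high, 0.3 to 0.55 kg, standing on the table on its rubber underside; any yaw. It carries one push key in the middle of its top: flat round yellow cap, 34 mm across. Origin at the centre of the underside, z up.
- yellow_key_top (a point): Centre of the top face of the yellow key; moves with the key. 63 mm above the table with the key fully out, 53 mm fully in, when nothing presses on it. The cap is cushioned on its key and sinks a further 1 mm for each 2 N while pressed (7 mm at most), springing back when let go.
- yellow_key (a joint): How far the yellow key is pressed in, m: 0 fully out, 0.010 fully in against its stop (the cap's cushion not counted). It moves straight down against about 3 N of steady friction (a little more when pressed quickly), has no return spring, and stays where it is left. Starts at 0 to 0.001.
- blue_box: Loose grey switch box (blue), 64 x 64 mm, 45 mm high, 0.3 to 0.55 kg, standing on the table on its rubber underside; any yaw. It carries one push key in the middle of its top: flat round blue cap, 34 mm across. Origin at the centre of the underside, z up.
- blue_key_top (a point): Centre of the top face of the blue key; moves with the key. 63 mm above the table with the key fully out, 53 mm fully in, when nothing presses on it. The cap is cushioned on its key and sinks a further 1 mm for each 2 N while pressed (7 mm at most), springing back when let go.
- blue_key (a joint): How far the blue key is pressed in, m: 0 fully out, 0.010 fully in against its stop (the cap's cushion not counted). It moves straight down against about 3 N of steady friction (a little more when pressed quickly), has no return spring, and stays where it is left. Starts at 0 to 0.001.
- red_box: Loose grey switch box (red), 64 x 64 mm, 45 mm high, 0.3 to 0.55 kg, standing on the table on its rubber underside; any yaw. It carries one push key in the middle of its top: red mushroom head, 40 mm across, on a yellow collar: the emergency stop, to be left alone. Origin at the centre of the underside, z up.
- red_key_top (a point): Centre of the top face of the red key; moves with the key. 63 mm above the table with the key fully out, 53 mm fully in, when nothing presses on it. The cap is cushioned on its key and sinks a further 1 mm for each 2 N while pressed (7 mm at most), springing back when let go.
- red_key (a joint): How far the red key is pressed in, m: 0 fully out, 0.010 fully in against its stop (the cap's cushion not counted). It moves straight down against about 3 N of steady friction (a little more when pressed quickly), has no return spring, and stays where it is left. Starts at 0 to 0.001.
- mug: White mug, 80 mm across, 92 mm high, handle at its +y side reaching about 75 mm from the axis. Origin at the centre of the underside. A bystander.
- screwdriver: Screwdriver with an orange handle lying on the table, 190 mm long along its x, the handle (about 25 mm thick) towards -x. Origin under its middle, near the table. A bystander.
- meter: Yellow and black hand multimeter lying flat, 150 x 74 mm (long along its x), 45 mm high at its dial. Origin at the centre of the underside. A bystander.
- heatsink: Dark finned heat sink, 60 x 60 mm, 35 mm high. Origin at the centre of the underside. A bystander.
- spool: Spool of solder wire standing on its flange: blue flanges 60 mm across, 44 mm high. Origin at the centre of the underside. A bystander.
- board: The circuit board under test, held in a fixed blue holder; 90 mm (x) by 232 mm (y) over all, 78 mm high. Origin at the centre of the underside. Fixed; a bystander.

How it is judged:
By the outcome, as a careful person would: the job done as asked, in the order asked, and still so for the second after the job is handed in, with the robot touching nothing.
It also fails if it takes over 61 s, if anything falls off the work surface, if the arm or the gripper's body presses on something with over 40 N, if the wrist force passes 120 N, or if a joint passes its speed limit or range.

## Working session

There is one attempt and no reset: what is moved stays moved. The work goes in short steps, Python scripts to look and compute and a tool call to move; the robot and the scene stay as the last step left them, time stands still between calls to the robot, and variables do not carry over. Pictures are saved under pics/ and viewed, at most 10 in all, crops included, and the job is handed in when it is done.

Besides the shell and the picture viewer there is one more tool, called after ">>>" as name(argument=value, ...), one argument or row to a line, values as JSON. jog_arm: Moves the arm, as the interface text tells. Its arguments: {"type":"object","properties":{"increments":{"type":"string"},"grip":{"type":"number"},"force":{"type":"number"}},"required":["increments"]}

```bash
mkdir -p pics
cat > h.py <<'E'
import numpy as np, cv2
from plant import sense, imaging, job, env
def ray(name,uv,z):
    c=imaging.camera_info(name);K=np.array(c["intrinsics"],float);R=cv2.Rodrigues(np.array(c["rvec"],float))[0];t=np.array(c["tvec"],float).ravel()
    o=-R.T@t;d=R.T@np.linalg.inv(K)@np.array([uv[0],uv[1],1.]);return o+d*(z-o[2])/d[2]
E
python3 - <<'E'
from h import *
s=sense();print(s["t"],s["tool_pos"],s["ee_rot"],s["grip_width"])
for n in("top","scene"):
    im=imaging.capture(n);cv2.imwrite(f"pics/{n}0.png",im)
    hsv=cv2.cvtColor(im,cv2.COLOR_BGR2HSV)
    for c,lo,hi in(("green",40,85),("yellow",20,35),("blue",95,125),("red",0,8)):
        m=cv2.inRange(hsv,(lo,110,60),(hi,255,255))
        k,l,st,ce=cv2.connectedComponentsWithStats(m)
        for i in range(1,k):
            if st[i,4]>40: print(n,c,st[i],ce[i].round(1),ray(n,ce[i],63).round(1))
E
```

```text
0.0 [ 188.43785077 -569.03707108  230.43147552] [ 9.87244892e-01  1.59206784e-01 -1.40187007e-04 -8.39286750e-04] 85.49385178147578
top yellow [164 154  36  56 484] [183.6 184.9] [621.5 259.6  63. ]
top yellow [220 215  17  15  47] [229.8 224.8] [524.1 123.3  63. ]
top yellow [389 284  15  15 178] [396.3 290.9] [ 391.4 -320.4   63. ]
top blue [ 400  103   69   50 2835] [435.1 126.2] [ 852.2 -413.2   63. ]
top blue [345 161  22  21 296] [356.1 171. ] [ 702.6 -201.5   63. ]
top blue [554 240   6  92 470] [556.9 288. ] [ 435.7 -729.9   63. ]
top blue [314 248  12  12 112] [319.6 253.3] [ 469.9 -118.4   63. ]
top red [   6  105   67   77 3449] [ 37.8 142.6] [705.6 676.1  63. ]
top red [221 214  13  13 128] [227.1 220.3] [535.4 131.6  63. ]
top red [   0  312   88  108 2633] [ 49.6 354. ] [158.9 533.   63. ]
scene green [330 150  10   6  42] [334.4 152.6] [435.5 302.2  63. ]
scene green [369 195  21  14 166] [379.  201.6] [704.6 245.5  63. ]
scene green [279 224  65  41 923] [310.  244.1] [724.3 -17.8  63. ]
scene yellow [  23   88   85   52 1064] [ 65.2 111.6] [-424.5 -399.2   63. ]
scen
[... 761 characters left out ...]
.6 -535.4   63. ]
scene blue [98 65 11 28 52] [103.3  79.7] [-656.3 -188.2   63. ]
scene blue [223 203  12   8  75] [228.7 206.7] [ 475.2 -122.5   63. ]
scene blue [334 224  10   8  43] [338.6 227.6] [719.8  81.6  63. ]
scene blue [279 247  10  10  57] [282.9 251.9] [706.5 -89.8  63. ]
scene blue [232 271  25  28 409] [243.9 281.8] [ 731.6 -217.4   63. ]
scene blue [ 130  331  110   89 4226] [185.6 383.7] [ 875.9 -425.2   63. ]
scene red [291  90  86  42 728] [334.7 112.2] [216.6 485.4  63. ]
scene red [ 442  145   71   38 1397] [478.6 163.1] [750.4 642.9  63. ]
scene red [306 184  13   9  86] [312.  188.2] [545.  124.4  63. ]
scene red [400 262   9   8  43] [404.2 265.4] [909.4 127.9  63. ]
```

View pics/top0.png

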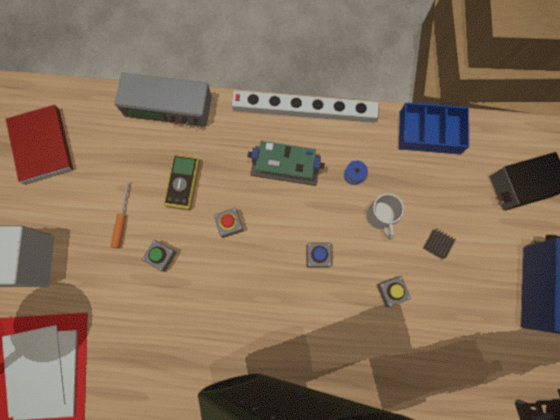

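View pics/scene0.png

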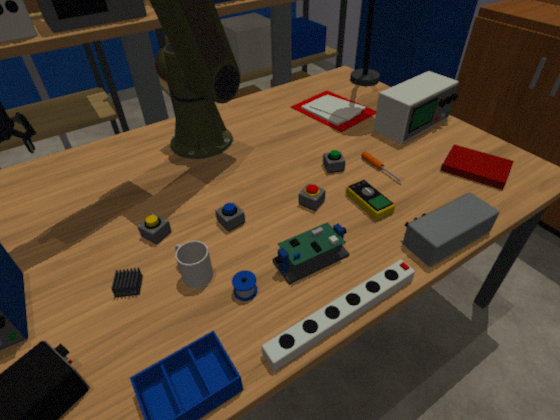

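The top view shows green at about (156,254), yellow (396,291), blue (319,253) and red (227,220), all clear of the bystanders. The scene view agrees: green (335,155), yellow (151,220), blue (229,207). Next I'll refine the positions and start with a small tool turn.

Run:
```python
from h import *
roi={"top":dict(green=(156,254,40,85),yellow=(396,291,18,36),blue=(319,253,95,125)),
"scene":dict(green=(335,155,40,85),yellow=(151,220,18,36),blue=(229,207,95,125))}
P={};U={}
for n in roi:
    im=cv2.imread(f"pics/{n}0.png");hsv=cv2.cvtColor(im,cv2.COLOR_BGR2HSV)
    c=imaging.camera_info(n);R=cv2.Rodrigues(np.array(c["rvec"],float))[0];t=np.array(c["tvec"],float).reshape(3,1)
    P[n]=np.array(c["intrinsics"],float)@np.hstack([R,t]);print(n,"cam",(-R.T@t).ravel().round())
    for k,(u,v,lo,hi) in roi[n].items():
        m=cv2.inRange(hsv,(lo,80,35),(hi,255,255));w=np.zeros_like(m);w[v-15:v+16,u-15:u+16]=255
        ct=max(cv2.findContours(m&w,cv2.RETR_EXTERNAL,cv2.CHAIN_APPROX_NONE)[0],key=cv2.contourArea)
        (x,y),a,_=cv2.fitEllipse(ct);U[n,k]=(x,y)
        print(n,k,np.round([x,y,*a],1),cv2.contourArea(ct),ray(n,(x,y),60).round(1))
for k in roi["top"]:
    X=cv2.triangulatePoints(P["top"],P["scene"],np.array(U["top",k]),np.array(U["scene",k])).ravel();print(k,(X[:3]/X[3]).round(1))
```

```text
top cam [ 324.  -18. 1193.]
top green [155.6 254.1  12.3  13.5] 128.0 [429.7 307.9  60. ]
top yellow [396.2 290.9  14.6  15.3] 171.5 [ 391.6 -321.2   60. ]
top blue [319.6 253.2  11.8  12.4] 112.5 [ 470.8 -118.7   60. ]
scene cam [1243. -436.  788.]
scene green [334.4 153.6   7.2   9.4] 51.0 [437.3 301.3  60. ]
scene yellow [151.5 220.1  11.8  13.6] 124.0 [ 398.3 -325.5   60. ]
scene blue [228.8 208.   10.   11.5] 88.0 [ 477.1 -123.6   60. ]
green [429.9 309.2  53.2]
yellow [ 391.7 -323.6   53.8]
blue [ 471.2 -120.    53.9]
```

>>> jog_arm(
  increments="0 0 0 0 0 1; 0 0 0 0 0 1; 0 0 0 0 0 1",
  grip=255,
  force=40,
)

```text
t: 0.4
tool_pos: [188.5, -569.2, 230.8]
ee_rot: [1.0, 0.001, -0.0, -0.0]
wrist_force: [0.1, -0.4, -0.4]
grip_width: 43.9
grasp_force: 0.0
```

```bash
python3 -c "
from h import *
s=sense();print(s['t'],s['joint_pos'],s['tool_pos'],s['ee_rot'],s['wrist_force'],s['grip_width'])"
```

```text
0.4 [-1.25097842e+00  3.13952411e-01 -4.76941578e-02  1.21018625e+00
  1.99288606e-05  1.88929429e+00] [ 188.53323497 -569.24366648  230.76735497] [ 9.99999648e-01  6.59964768e-04 -1.53146804e-04 -4.95199459e-04] [ 0.06924028 -0.37683072 -0.36215029] 43.91434626125821
```

>>> jog_arm(
  increments="0 0 0 0 0 -1;0 0 0 0 0 -1;0 0 0 0 0 -1;0 0 0 0 0 -1;0 0 0 0 0 -1;0 0 0 0 0 -1;0 0 0 0 0 -1;0 0 0 0 0 -1;0 0 0 0 0 -1;0 0 0 0 0 -1;0 0 0 0 0 -1;0 0 0 0 0 -1",
)

```text
t: 1.6
tool_pos: [188.5, -569.3, 230.8]
ee_rot: [0.806, 0.592, 0.0, -0.0]
wrist_force: [1.3, 0.5, -0.4]
grip_width: 0.0
grasp_force: 0.0
```

>>> jog_arm(
  increments="0 0 0 0 0 -1;0 0 0 0 0 -1;0 0 0 0 0 -1;1 0.6 0 0 0 0;1 0.6 0 0 0 0;1 0.6 0 0 0 0;1 0.6 0 0 0 0;1 0.6 0 0 0 0;1 0.6 0 0 0 0;1 0.6 0 0 0 0;1 0.6 0 0 0 0",
)

```text
t: 2.7
tool_pos: [331.6, -327.3, 231.0]
ee_rot: [0.705, 0.709, 0.0, -0.0]
wrist_force: [0.7, -0.3, -0.8]
grip_width: -0.2
grasp_force: 0.0
```

>>> jog_arm(
  increments="1 0.3 0 0 0 0;1 0.3 0 0 0 0;1 0.3 0 0 0 0;1 0.3 0 0 0 0;1 0.3 0 0 0 0;1 0.3 0 0 0 0;1 0.3 0 0 0 0;1 0.3 0 0 0 0;1 0.3 0 0 0 0;1 0.3 0 0 0 0;1 0.3 0 0 0 0;1 0.3 0 0 0 0",
)

```text
t: 3.9
tool_pos: [437.1, 33.1, 231.1]
ee_rot: [0.705, 0.709, -0.0, -0.0]
wrist_force: [0.8, -1.1, 0.4]
grip_width: -0.4
grasp_force: 0.0
```

>>> jog_arm(
  increments="1 0 0 0 0 0;1 0 0 0 0 0;1 0 0 0 0 0;1 0 0 0 0 0;1 0 0 0 0 0;1 0 0 0 0 0;1 0 0 0 0 0;1 0 0 0 0 0;1 0 0 0 0 0;0.2 -0.3 0 0 0 0;0 0 0 0 0 0;0 0 0 0 0 0",
)

```text
t: 5.1
tool_pos: [426.3, 307.0, 231.1]
ee_rot: [0.705, 0.709, -0.001, 0.0]
wrist_force: [-0.1, -0.5, 0.2]
grip_width: -0.0
grasp_force: 0.0
```

>>> jog_arm(
  increments="0.03 0.15 0.7 0 0 0;0 0 1 0 0 0;0 0 1 0 0 0;0 0 1 0 0 0;0 0 0.6 0 0 0;0 0 0.3 0 0 0;0 0 0 0 0 0",
)

```text
t: 5.8
tool_pos: [430.7, 307.3, 92.5]
ee_rot: [0.706, 0.709, -0.001, -0.0]
wrist_force: [0.2, -0.4, 1.1]
grip_width: -0.3
grasp_force: 0.0
```

Run:
```python
from h import *
a=imaging.capture("scene")[100:210,270:410];b=imaging.capture("top")[200:310,90:230]
cv2.imwrite("pics/g1.png",cv2.resize(np.hstack([a,b]),None,fx=2.8,fy=2.8,interpolation=cv2.INTER_CUBIC))
```

```text
(no output)
```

View pics/g1.png

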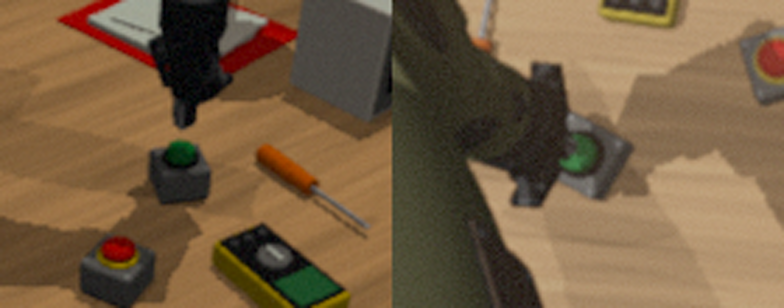

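The left crop shows the shut fingertip (about 183,122) right above the green cap (180,150), so it is aligned. Now pressing slowly.

>>> jog_arm(
  increments="0 0 0.5 0 0 0;0 0 0.3 0 0 0;0 0 0.1 0 0 0;0 0 0.05 0 0 0;0 0 0.05 0 0 0;0 0 0.05 0 0 0;0 0 0.05 0 0 0;0 0 0.05 0 0 0;0 0 0 0 0 0;0 0 0 0 0 0",
)

```text
t: 6.9
tool_pos: [431.5, 309.0, 59.0]
ee_rot: [0.705, 0.709, 0.0, 0.0]
wrist_force: [1.4, 0.0, 2.4]
grip_width: -0.1
grasp_force: 1.2
```

>>> jog_arm(
  increments="0 0 0.04 0 0 0;0 0 0.04 0 0 0;0 0 0.04 0 0 0;0 0 0.04 0 0 0;0 0 0.04 0 0 0;0 0 0 0 0 0;0 0 0 0 0 0",
)

```text
t: 7.6
tool_pos: [431.3, 308.8, 52.8]
ee_rot: [0.705, 0.709, 0.0, 0.0]
wrist_force: [2.4, 0.8, 2.6]
grip_width: -0.2
grasp_force: 1.1
```

>>> jog_arm(
  increments="0 0 0.03 0 0 0;0 0 0.03 0 0 0;0 0 0 0 0 0;0 0 0 0 0 0",
)

```text
t: 8.0
tool_pos: [431.3, 308.8, 51.1]
ee_rot: [0.705, 0.709, 0.0, 0.0]
wrist_force: [1.2, 0.5, 4.3]
grip_width: -0.3
grasp_force: 1.9
```

>>> jog_arm(
  increments="0 0 0.03 0 0 0;0 0 0.03 0 0 0;0 0 0 0 0 0;0 0 0 0 0 0",
)

```text
t: 8.4
tool_pos: [431.3, 308.8, 49.5]
ee_rot: [0.705, 0.709, 0.0, 0.0]
wrist_force: [0.6, 0.3, 5.7]
grip_width: 0.2
grasp_force: 3.4
```

>>> jog_arm(
  increments="0 0 0.02 0 0 0;0 0 0 0 0 0;0 0 0 0 0 0",
)

```text
t: 8.7
tool_pos: [431.3, 308.8, 49.0]
ee_rot: [0.705, 0.709, 0.0, 0.0]
wrist_force: [0.7, 1.0, 7.4]
grip_width: 0.2
grasp_force: 3.9
```

>>> jog_arm(
  increments="0 0 -0.2 0 0 0;0 0 -0.6 0 0 0;0 0 -1 0 0 0;0 0 -1 0 0 0;0 0 -1 0 0 0;0 0 0 0 0 0",
)

```text
t: 9.3
tool_pos: [432.5, 309.6, 166.0]
ee_rot: [0.705, 0.709, 0.002, 0.0]
wrist_force: [-0.1, 0.4, -1.0]
grip_width: 0.2
grasp_force: 0.0
```

>>> jog_arm(
  increments="-1 0 0 0 0 0;-1 0 0 0 0 0;-1 0 0 0 0 0;-1 0 0 0 0 0;-1 0 0 0 0 0;-1 0 0 0 0 0;-1 0 0 0 0 0;-1 0 0 0 0 0;-1 0 0 0 0 0;-1 0 0 0 0 0;-1 0 0 0 0 0;-1 0 0 0 0 0",
)

```text
t: 10.5
tool_pos: [431.5, -52.3, 161.3]
ee_rot: [0.705, 0.709, -0.001, -0.001]
wrist_force: [0.6, -0.2, 0.4]
grip_width: -0.1
grasp_force: 0.0
```

>>> jog_arm(
  increments="-1 -0.15 0 0 0 0;-1 -0.15 0 0 0 0;-1 -0.15 0 0 0 0;-1 -0.15 0 0 0 0;-1 -0.15 0 0 0 0;-1 -0.15 0 0 0 0;-1 -0.15 0 0 0 0;-1 -0.15 0 0 0 0;-0.8 -0.1 0 0 0 0;-0.2 0 0 0 0 0;0 0 0 0 0 0;0 0 0 0 0 0",
)

```text
t: 11.7
tool_pos: [395.2, -320.3, 161.8]
ee_rot: [0.705, 0.709, 0.0, -0.001]
wrist_force: [0.2, -0.0, -0.3]
grip_width: -0.2
grasp_force: 0.0
```

Run:
```python
from h import *
a=imaging.capture("scene");cv2.imwrite("pics/s2.png",a)
s=sense();print(s["t"],s["tool_pos"],s["joint_pos"])
g=cv2.cvtColor(a,cv2.COLOR_BGR2HSV)
for nm,im in(("before",cv2.imread("pics/scene0.png")),("after",a)):
    m=cv2.inRange(cv2.cvtColor(im,cv2.COLOR_BGR2HSV),(40,80,35),(85,255,255))[138:172,318:352]
    print(nm,cv2.boundingRect(m),cv2.countNonZero(m))
```

```text
11.75 [ 395.36873196 -320.15843687  162.05246645] [-6.80900043e-01  1.85024403e-01 -3.76050723e-01  1.01138567e+00
  3.52141145e-04  8.83376765e-01]
before (12, 12, 10, 8) 64
after (11, 14, 11, 7) 55
```

>>> jog_arm(
  increments="-0.1 -0.1 0.5 0 0 0;0 0 1 0 0 0;0 0 1 0 0 0;0 0 0.4 0 0 0;0 0 0.2 0 0 0;0 0 0 0 0 0;0 0 0 0 0 0",
)

```text
t: 12.45
tool_pos: [393.6, -324.9, 70.7]
ee_rot: [0.705, 0.709, 0.0, 0.001]
wrist_force: [0.9, -0.3, 0.4]
grip_width: 0.1
grasp_force: 0.0
```

Run:
```python
from h import *
a=imaging.capture("scene")[165:275,90:230];b=imaging.capture("top")[235:345,330:470]
cv2.imwrite("pics/y1.png",cv2.resize(np.hstack([a,b]),None,fx=2.8,fy=2.8,interpolation=cv2.INTER_CUBIC))
```

```text
(no output)
```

View pics/y1.png

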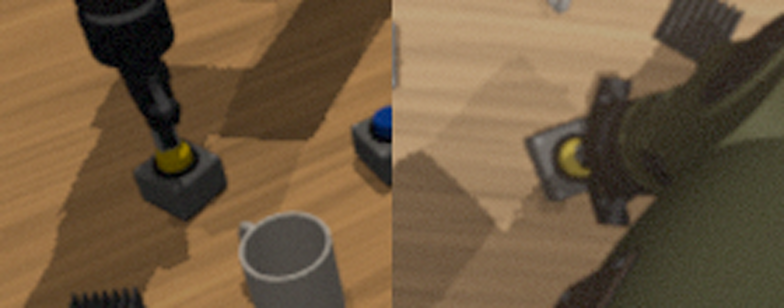

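The fingertip at about (172,145) stands centrally over the yellow cap (174,157). Pressing.

>>> jog_arm(
  increments="0 0 0.15 0 0 0;0 0 0.05 0 0 0;0 0 0.05 0 0 0;0 0 0.05 0 0 0;0 0 0.05 0 0 0;0 0 0.05 0 0 0;0 0 0.05 0 0 0;0 0 0.05 0 0 0;0 0 0.05 0 0 0;0 0 0.05 0 0 0;0 0 0 0 0 0;0 0 0 0 0 0",
)

```text
t: 13.75
tool_pos: [392.7, -324.6, 51.6]
ee_rot: [0.705, 0.709, -0.0, -0.0]
wrist_force: [-0.9, 0.7, 3.4]
grip_width: 0.2
grasp_force: 1.4
```

>>> jog_arm(
  increments="0 0 0.03 0 0 0;0 0 0.03 0 0 0;0 0 0 0 0 0;0 0 0 0 0 0",
)

```text
t: 14.15
tool_pos: [392.8, -324.6, 50.0]
ee_rot: [0.705, 0.709, -0.0, 0.0]
wrist_force: [-2.1, 0.6, 4.5]
grip_width: -0.1
grasp_force: 2.9
```

>>> jog_arm(
  increments="0 0 0.03 0 0 0;0 0 0.02 0 0 0;0 0 0 0 0 0;0 0 0 0 0 0",
)

```text
t: 14.55
tool_pos: [392.8, -324.6, 48.8]
ee_rot: [0.705, 0.709, -0.0, 0.0]
wrist_force: [-2.3, 0.2, 7.5]
grip_width: -0.1
grasp_force: 4.2
```

>>> jog_arm(
  increments="0 0 -0.2 0 0 0;0 0 -0.6 0 0 0;0 0 -1 0 0 0;0 0 -0.6 0 0 0;0 0 0 0 0 0",
)

```text
t: 15.05
tool_pos: [394.4, -325.8, 122.7]
ee_rot: [0.705, 0.709, 0.0, 0.002]
wrist_force: [0.2, -0.1, -1.2]
grip_width: -0.3
grasp_force: 0.0
```

>>> jog_arm(
  increments="1 0.38 0 0 0 0;1 0.38 0 0 0 0;1 0.38 0 0 0 0;1 0.38 0 0 0 0;1 0.38 0 0 0 0;1 0.38 0 0 0 0;0.6 0.25 0 0 0 0;0.2 0.07 0 0 0 0;0 0 0 0 0 0;0 0 0 0 0 0",
)

```text
t: 16.05
tool_pos: [469.0, -120.6, 119.8]
ee_rot: [0.705, 0.709, -0.0, -0.0]
wrist_force: [0.2, -0.0, -0.3]
grip_width: -0.1
grasp_force: 0.0
```

>>> jog_arm(
  increments="0 0.07 0.5 0 0 0;0 0 0.8 0 0 0;0 0 0.3 0 0 0;0 0 0.1 0 0 0;0 0 0 0 0 0;0 0 0 0 0 0",
)

```text
t: 16.65
tool_pos: [472.2, -120.5, 70.0]
ee_rot: [0.705, 0.709, 0.0, 0.0]
wrist_force: [-0.4, 0.2, -0.4]
grip_width: -0.1
grasp_force: 0.0
```

Run:
```python
from h import *
a=imaging.capture("scene")[150:260,160:300];b=imaging.capture("top")[200:310,250:390]
cv2.imwrite("pics/b1.png",cv2.resize(np.hstack([a,b]),None,fx=2.8,fy=2.8,interpolation=cv2.INTER_CUBIC))
```

```text
(no output)
```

View pics/b1.png

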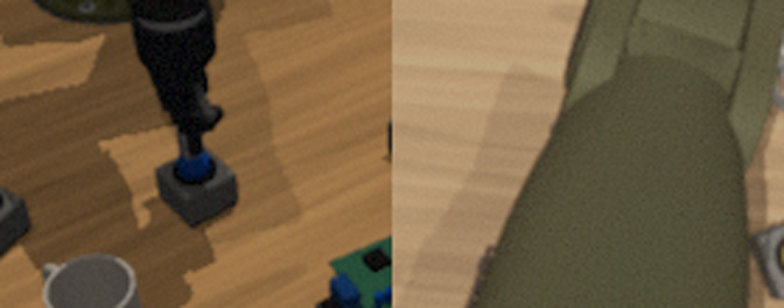

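The tip at about (190,155) is centred over the blue cap (194,166). Pressing.

>>> jog_arm(
  increments="0 0 0.15 0 0 0;0 0 0.05 0 0 0;0 0 0.05 0 0 0;0 0 0.05 0 0 0;0 0 0.05 0 0 0;0 0 0.05 0 0 0;0 0 0.05 0 0 0;0 0 0.05 0 0 0;0 0 0.05 0 0 0;0 0 0.05 0 0 0;0 0 0 0 0 0;0 0 0 0 0 0",
)

```text
t: 17.95
tool_pos: [471.7, -120.1, 51.3]
ee_rot: [0.705, 0.709, 0.0, 0.0]
wrist_force: [-0.0, 0.8, 2.7]
grip_width: 0.1
grasp_force: 1.6
```

>>> jog_arm(
  increments="0 0 0.03 0 0 0;0 0 0.03 0 0 0;0 0 0 0 0 0;0 0 0 0 0 0",
)

```text
t: 18.35
tool_pos: [471.8, -120.1, 49.7]
ee_rot: [0.705, 0.709, 0.0, 0.0]
wrist_force: [-1.4, 0.0, 6.7]
grip_width: -0.4
grasp_force: 3.2
```

>>> jog_arm(
  increments="0 0 0.03 0 0 0;0 0 0 0 0 0;0 0 0 0 0 0",
)

```text
t: 18.65
tool_pos: [471.8, -120.0, 49.0]
ee_rot: [0.705, 0.709, 0.0, 0.0]
wrist_force: [-1.6, 1.4, 7.5]
grip_width: 0.1
grasp_force: 3.9
```

>>> jog_arm(
  increments="0 0 -0.2 0 0 0;0 0 -0.6 0 0 0;0 0 -1 0 0 0;0 0 -1 0 0 0;0 0 -1 0 0 0;0 0 -1 0 0 0;0 0 -1 0 0 0;0 0 0 0 0 0",
)

```text
t: 19.45
tool_pos: [474.1, -120.8, 226.6]
ee_rot: [0.705, 0.709, 0.002, 0.003]
wrist_force: [1.5, -0.2, 0.4]
grip_width: 0.1
grasp_force: 0.0
```

>>> jog_arm(
  increments="-1 -0.5 0 0 0 0;-1 -0.5 0 0 0 0;-1 -0.5 0 0 0 0;-1 -0.5 0 0 0 0;-1 -0.5 0 0 0 0;-1 -0.5 0 0 0 0;-1 -0.5 0 0 0 0;-1 -0.5 0 0 0 0;-1 -0.5 0 0 0 0;-1 -0.5 0 0 0 0;-1 -0.5 0 0 0 0;-1 -0.5 0 0 0 0",
)

```text
t: 20.65
tool_pos: [292.6, -482.0, 221.5]
ee_rot: [0.705, 0.709, 0.0, -0.001]
wrist_force: [1.6, 0.7, 0.9]
grip_width: 0.3
grasp_force: 0.0
```

>>> jog_arm(
  increments="-1 -0.6 0 0 0 0;-1 -0.6 0 0 0 0;-1 -0.6 0 0 0 0;0 0 0 0 0 0;0 0 0 0 0 0;0 0 0 0 0 0",
)

```text
t: 21.25
tool_pos: [240.5, -570.3, 221.9]
ee_rot: [0.705, 0.709, 0.0, -0.001]
wrist_force: [-0.3, 0.6, -0.9]
grip_width: 0.2
grasp_force: 0.0
```

Run:
```python
from h import *
R={"top":dict(green=(156,254,40,85),yellow=(396,291,18,36),blue=(319,253,95,125),red=(227,220,0,8)),
"scene":dict(green=(335,155,40,85),yellow=(151,220,18,36),blue=(229,207,95,125),red=(312,188,0,8))}
for n in R:
    b=cv2.imread(f"pics/{n}0.png");a=imaging.capture(n);cv2.imwrite(f"pics/{n}9.png",a)
    for k,(u,v,lo,hi) in R[n].items():
        o=[]
        for im in(b,a):
            m=cv2.inRange(cv2.cvtColor(im,cv2.COLOR_BGR2HSV),(lo,80,35),(hi,255,255))[v-14:v+15,u-14:u+15];M=cv2.moments(m,True)
            o.append((round(M["m10"]/M["m00"],1),round(M["m01"]/M["m00"],1),int(M["m00"])))
        print(n,k,o)
s=sense();print(s["t"],s["tool_pos"],s["wrist_force"])
```

```text
top green [(13.6, 14.1, 148), (14.3, 14.5, 148)]
top yellow [(14.2, 13.5, 202), (13.8, 13.8, 189)]
top blue [(14.6, 14.2, 131), (14.2, 14.7, 130)]
top red [(14.1, 14.3, 128), (14.1, 14.4, 128)]
scene green [(13.4, 12.6, 64), (13.1, 14.0, 56)]
scene yellow [(14.3, 14.0, 146), (14.7, 14.8, 110)]
scene blue [(13.8, 15.0, 105), (13.9, 16.0, 94)]
scene red [(13.8, 14.1, 89), (13.7, 14.1, 88)]
21.35 [ 240.84109538 -570.36361919  222.43991949] [ 0.22128854 -0.58351093  0.24675221]
```

View pics/scene9.png

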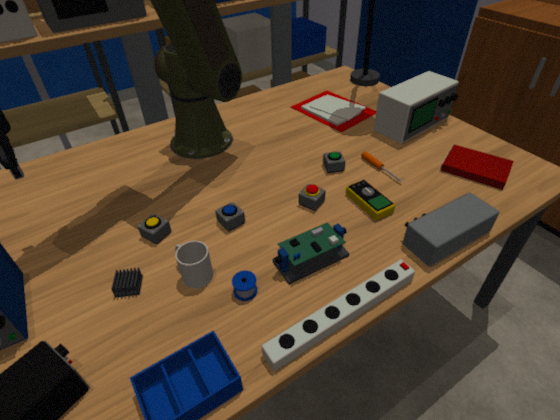

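The caps at (334,156), (152,223) and (229,211) now sit lower. The red stop, the boxes and the bystanders look as they did at the start.

```bash
python3 -c "
from plant import job
print(job.job_done())"
```

```text
the job is handed in; nothing more can be done
None
```

I pressed the green, yellow and blue keys in that order, each to its stop at about 7.5 N. The red stop was never touched, nothing else visibly moved, and the job was handed in at about 21 s; no verdict was returned.

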